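Tuck a slide carrier under the microscope stage flap and hold it flat

TASK

Pick up the aluminium slide carrier from the rubber mat and slide its free edge (the one away from the fin) under the hinged steel flap of the microscope stage until it meets the hinge block, centred and square to the stage, without lifting the flap. Press the carrier flat on the stage so that the sprung bar under it goes fully down, and finish while still holding it pressed there. Leave the bottle, the dish and the cardboard box where they are.

Things in the scene. Friction and masses are not known exactly. Their poses are not given: they have to be found in the camera images.
- carrier_fin (a point): Centre of the upright grip fin of the loose slide carrier (0.2 kg, aluminium). Fin: 12 mm thick in x, 45 mm in y, 36 mm tall; this point is 18 mm below its top, 23 mm above the plate's underside. Plate: 120 x 80 x 5 mm (x, y, z), its centre 25 mm ahead of the fin. x points from the fin to the free edge, z up. A glass slide lies ahead of the fin. Starts flat on a fixed rubber mat 4 mm thick.
- carrier_edge (a point): Middle of the carrier's free edge, at its underside: 85 mm ahead along x and 23 mm below carrier_fin. Same axes.
- stage: Fixed cream microscope stage base with black top, 240 x 180 mm (x, y); origin at the centre of its underside on the bench, stage surface 45 mm above. x points from the robot's side to the far end, which has the cream hinge block and the flap; z up. The block is 25 x 100 mm, 20 mm tall; its face at x = 85 mm is the stop for the carrier's edge.
- stop (a point): Foot of the hinge block's face, at its middle, on the stage surface (85, 0, 45 mm in the stage frame): where carrier_edge comes when fully home. Axes as the stage.
- flap_lip (a point): Middle of the lip of the steel flap, which is 90 mm wide and 3 mm thick; the lip is 38 mm from the centre of the stage towards its far end (47 mm before the stop) and bent up a little. The flat underside of the flap is 9 mm above the stage surface, that of the lip about 12 mm.
- retaining_flap (a joint): Angle of the flap about its hinge at the far end, rad: 0 is down, on its rest, as at the start, larger is lifted. Light (50 g) and free to be pushed up; its weight brings it back.
- lift_bar (a joint): How far the sprung steel bar in the stage is pressed down, m: 0 stands 5 mm proud of the stage surface, 0.005 is flush. 70 mm long across the stage, 8 mm wide, 20 mm from the stage's centre towards the robot's side: under the carrier, 20 mm behind the fin's centre, when the carrier is home. It takes 2.8 N to start it and 4.8 N to hold it fully down.
- oil_bottle: Bystander: small upright bottle, 32 mm in diameter, 65 mm tall, between mat and stage; origin at the centre of its underside.
- dish: Bystander: flat glass dish with cover, 90 mm in diameter, 16 mm tall; origin at the centre of its underside.
- slide_box: Bystander: cardboard box, 55 x 85 x 32 mm; origin at the centre of its underside.
There are look-alikes about, which are no part of the job. Several things look just like the part that bears carrier_fin: the one meant starts farthest from the robot's base.

How it is judged:
By the outcome, as a careful person would: the job done as asked, in the order asked, and still so for the second after the job is handed in, while the arm keeps its last pose, push and grip.
It also fails if it takes over 45 s, if anything falls off the work surface, if the arm or the gripper's body presses on something with over 40 N, if the wrist force passes 120 N, or if a joint passes its speed limit or range.

ROBOT

A 6-joint arm with a two-finger parallel gripper is mounted at the origin on the work surface. World frame = base frame: x ahead of the robot, y to its left, z up, the work surface at z = 0. Lengths are in mm, angles in rad, forces in N, time in s.
With the tool pointing down it reaches from about 400 to 925 mm from the base axis. Payload 12.5 kg.
Tool frame: the origin (TCP) lies at the very end of the fingers, on their centre line; the grasp point (between the pads) lies 19 mm behind it; z points along the fingers, y is the line along which they close (so a half turn about z gives the same grasp; the last joint's range is limited). The gripper opens to 95 mm and grips with 3 to 60 N. Pads are 20 mm wide; open, the fingers measure 119 mm over their backs; the gripper's body (75 mm by 180 mm) begins 59 mm behind the grasp point.
Start: joints at [1.232, 0.491, 1.559, -0, 1.092, -0.106], TCP at [144.172, 608.165, 182.161] pointing down, gripper open.
Joint ranges: [-3.1, 3.1], [-0.84, 2.19], [0.05, 2.79], [-1.13, 4.28], [0.06, 2.93], [-2.69, 2.69]. Speed limits (rad/s): [2.22, 2.22, 2.79, 3.14, 3.14, 3.14].

INTERFACE

Orientations are given as [roll, pitch, yaw] about the fixed x, y, z axes, in that order (R = Rz(yaw) Ry(pitch) Rx(roll)).
In Python, from cell import state, imaging, env, spot_in, mark_of gives the robot as it stands. The module is installed in compiled form; this text tells all that it offers.
- The arm moves only by the tool step_arm, never from a script. Its argument "increments" is a list of rows, each an object with "slide": the shift along the tool's x, y, z in m, a list of three; "roll": the turn about the tool's z in rad. A call has 1 to 5 rows; each row is the pose to reach, as a shift and turn from the pose commanded when the call began, along the tool's axes at that moment; what a row does not reach only later rows make up. A row lasts 1/8 s, in which the tool goes at most 62.5 mm and 10.7 degrees, less where a joint would pass 70% of its speed; a pose out of reach is approached as far as the arm can. A call with a gripper value outside its range is refused whole. "fingers" is the opening, from 0 (shut) to 1 (fully open), set as the call begins (left out, the last holds). The fingers move at their own pace and stop on an object; the grip force is fixed at half the most. Time passes only in rows, so rows that repeat a pose let the fingers close. It gives the time, the measured TCP pose, the force, the opening and the grip force at its end, in the units of the state.
- state(): the state, without advancing time (a new reading comes with each control period).
- imaging.read_camera(name): name is "scene" or "side" or "wrist"; returns a dict with "color" (420x560x3 uint8, red, green, blue), "z_map" (420x560 float32, mm along the optical axis (not along the pixel's ray), 0 where there is no reading), "intrinsics" (3x3 intrinsics, pixels), "distortion" ([k1, k2, p1, p2, k3] as OpenCV has them; the pictures are not rectified), "camera_from_world" (4x4, takes a point from world to camera coordinates). Camera axes: x right, y up, looking along -z (the intrinsics and any distortion apply to the point x, -y, -z); pixel columns grow to the right and rows downward; lengths in mm; the calibration is good to about 2 mm. A picture is of the moment at which its call begins.
- env.job_done(): hands the job in; it is judged then, once.
Trained networks look in the newest picture that a camera, given by its name, has taken for a name from the list of things; names that differ only in an ending like _2 or _b are one class to them, and where a whole thing is asked for, a point or a joint stands for the part that bears it (a point fixed in the world has none). Each returns a list of dicts, best first, with "confidence" (0 to 1); they miss things now and then, are a little off and sometimes report something else, mostly with a low value. They report only what shows in the picture. A call takes as long as a camera call. They do not tell look-alikes from the thing itself.
- spot_in(camera, target): "bbox" ([left, top, right, bottom] in pixels, round what is visible of it).
- mark_of(camera, target): "uv" ([column, row] in pixels: a listed point, or the origin of a listed thing).
The state is a dict: "t": time; "joints": joint angles; "qvel": joint speeds; "tau": joint torques, N m; "eef_pos": TCP position; "tcp_rot": TCP orientation; "ft_force": force on the tool from outside, world axes, zero at the start; "moment": the same for the moment, N m; "opening": opening from 0.0 (shut) to 1.0 (fully open); "grip_force": force on a finger pad.
Only numpy, scipy, OpenCV 4.12 (cv2) and the standard library are available. Lean on these libraries where they do the work, as an engineer would, in place of code of your own. Each camera call takes 0.05 s, during which the arm holds its last target. There are 200 camera calls.

## Working session

There is one attempt and no reset: what is moved stays moved. The work goes in short steps, Python scripts to look and compute and a tool call to move; the robot and the scene stay as the last step left them, time stands still between calls to the robot, and variables do not carry over. Pictures are saved under pics/ and viewed, at most 13 in all, crops included, and the job is handed in when it is done.

Besides the shell and the picture viewer there is one more tool, called after "Request:" as name(argument=value, ...) on one line, values as JSON. step_arm: Moves the arm, as the interface text tells. Its arguments: {"type":"object","properties":{"increments":{"type":"array"},"fingers":{"type":"number"}},"required":["increments"]}

```bash
mkdir -p pics; cat > h.py <<'E'
import numpy as np, cv2
from cell import state, imaging, env, spot_in, mark_of
def pix2world(c, uv, z=None):
    """uv -> world; by depth map, or intersect plane world z"""
    K=np.array(c["intrinsics"]);D=np.array(c["distortion"],float);T=np.linalg.inv(np.array(c["camera_from_world"]))
    p=cv2.undistortPoints(np.array([[uv]],float),K,D,None,None,None).reshape(2)
    d=np.array([p[0],-p[1],-1.0]); o=T[:3,3]; w=T[:3,:3]@d
    if z is not None: return o+w*(z-o[2])/w[2]
    u,v=int(round(uv[0])),int(round(uv[1])); m=c["z_map"][max(v-1,0):v+2,max(u-1,0):u+2]; m=m[m>0]
    return o+w*np.median(m) if m.size else None
def world2pix(c,P):
    T=np.array(c["camera_from_world"]);q=(T[:3,:3]@np.atleast_2d(P).T).T+T[:3,3]
    q=q*[1,-1,-1]
    return cv2.projectPoints(q,np.zeros(3),np.zeros(3),np.array(c["intrinsics"]),np.array(c["distortion"],float))[0].reshape(-1,2)
def cloud(c):
    h,w=c["z_map"].shape;K=np.array(c["intrinsics"]);D=np.array(c["distortion"],float);T=np.linalg.inv(np.array(c["camera_from_world"]))
    g=np.stack(np.meshgrid(np.arange(w),np.arange(h)),-1).reshape(-1,1,2).astype(float)
    p=cv2.undistortPoints(g,K,D).reshape(-1,2);d=np.c_[p[:,0],-p[:,1],-np.ones(len(p))]*c["z_map"].reshape(-1,1)
    P=d@T[:3,:3].T+T[:3,3];P[c["z_map"].reshape(-1)==0]=np.nan
    return P.reshape(h,w,3)
def save(c,n,box=None,s=1):
    im=c["color"][:,:,::-1]
    if box: im=im[box[1]:box[3],box[0]:box[2]]
    cv2.imwrite("pics/"+n,cv2.resize(im,None,fx=s,fy=s,interpolation=cv2.INTER_CUBIC))
E
python3 - <<'E'
from h import *
np.set_printoptions(precision=1,suppress=True)
print(state())
for n in ["scene","side"]:
    c=imaging.read_camera(n); save(c,n+"1.png")
    print(n,"cam",np.linalg.inv(c["camera_from_world"])[:3,3])
    for t in ["carrier_fin","carrier_edge","stage","stop","flap_lip","oil_bottle","dish","slide_box"]:
        for m in mark_of(n,t)[:4]: print(t,round(m["confidence"],2),np.array(m["uv"]),pix2world(c,m["uv"]))
    for m in spot_in(n,"carrier_fin")[:4]:print("box",m)
E
```

```text
{'t': 0.0, 'joints': array([ 1.2,  0.5,  1.6, -0. ,  1.1, -0.1]), 'qvel': array([-0.,  0., -0.,  0., -0., -0.]), 'tau': array([  0. , -61.3, -25.8,   0.1,   0. ,  -0. ]), 'eef_pos': array([144.1, 607.9, 181.6]), 'tcp_rot': array([-3.1, -0. ,  2.9]), 'ft_force': array([0.2, 0.5, 0.1]), 'moment': array([ 0.1, -0. ,  0. ]), 'grip_force': 0.0, 'opening': 0.9978649922321489}
scene cam [1154.4 -116.4  530.3]
carrier_fin 0.93 [139.2 193.1] [ 360.7 -341.2   40.9]
carrier_fin 0.75 [191.3 239.5] [ 533.  -212.5   27.7]
carrier_fin 0.57 [230.5 190.6] [ 377.8 -126.6   41.5]
carrier_fin 0.2 [380.5 239.8] [624.1 152.4  64.2]
carrier_edge 0.95 [182.4 277.1] [ 615.  -228.6    3.4]
carrier_edge 0.86 [177.2 194.7] [ 319.8 -261.4    3.4]
carrier_edge 0.81 [202.3 196. ] [ 334.8 -198.2    4.1]
stage 0.65 [364.7 234. ] [594.1 131.7  56.5]
stop 0.86 [382.8 243.4] [633.9 153.7  63.3]
stop 0.47 [400.8 321.2] [789.5 134.6  30.4]
flap_lip 0.89 [371.3 223.8] [568.2 153.4  60.2]
oil_bottle 0.57 [300.1 261.6] [613.7  -0.1  16.1]
dish 0.76 [199.6 336.9] [ 766.4 -190.    15.6]
slide_box 0.96 [404.4 321.6] [791.9 139
[... 376 characters left out ...]
8 -349.6   40.3]
carrier_edge 0.86 [323.  300.2] [ 604.5 -234.     7.6]
carrier_edge 0.68 [182.5 342.9] [ 316.  -256.4   -0.4]
carrier_edge 0.62 [184.8 318.6] [ 325.5 -201.5    1.4]
stage 0.85 [243.2 203.9] [509.4 102.4  45.5]
stage 0.53 [285.2 293.1] [ 523.7 -227.4   45.2]
stop 0.83 [275.5 186.7] [608.9 142.7  59.2]
flap_lip 0.69 [263.2 183.5] [580.5 168.1  59. ]
oil_bottle 0.81 [285.4 234.4] [591.8 -10.1  12.4]
dish 0.9 [378.6 273.1] [ 749.3 -200.3   16.1]
slide_box 0.97 [324.8 193.8] [746.5 115.9  30.5]
box {'bbox': [266.4, 281.1, 333.3, 320.6], 'confidence': 0.97}
box {'bbox': [167.4, 268.4, 221.6, 321.9], 'confidence': 0.86}
box {'bbox': [163.7, 338.1, 235.0, 412.0], 'confidence': 0.56}
```

View pics/scene1.png

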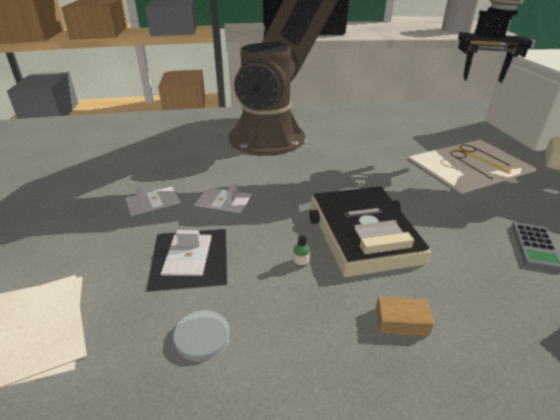

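View pics/side1.png

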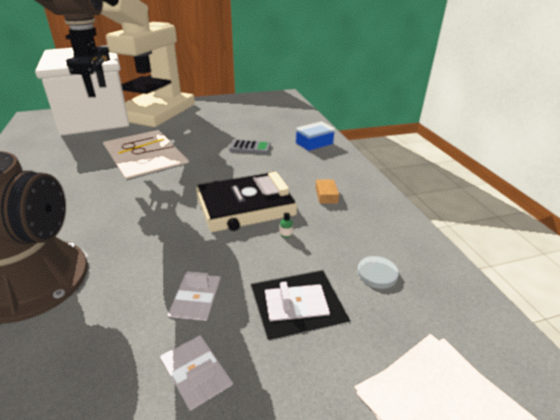

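The scene picture shows the wanted carrier on the black mat (fin about 188,240), the bottle at (302,252) and the stage at (368,228), with its hinge block at the near-camera end (386,242). The other two carriers near the base are decoys. The side picture agrees: carrier at (297,300), stage at (245,200).

```bash
python3 - <<'E'
from h import *
np.set_printoptions(precision=1,suppress=True)
Z=dict(carrier_fin=27,carrier_edge=4,stage=0,stop=45,flap_lip=58,oil_bottle=0,dish=0,slide_box=0)
for n in ["scene","side"]:
    c=imaging.read_camera(n)
    for t in Z:
        for m in mark_of(n,t)[:3]: 
            if m["confidence"]>.5: print(n,t,round(m["confidence"],2),pix2world(c,m["uv"],Z[t])[:2])
    P=cloud(c); hsv=cv2.cvtColor(c["color"],cv2.COLOR_RGB2HSV)
    x,y,z=P[...,0],P[...,1],P[...,2]
    # stage top surface
    for nm,mk in [("stagetop",(x>400)&(x<740)&(y>0)&(y<260)&(z>38)&(z<52)),
                  ("block",(x>400)&(x<740)&(y>0)&(y<260)&(z>60.5)&(z<72)),
                  ("fin",(x>480)&(x<580)&(y>-280)&(y<-170)&(z>20)&(z<50)),
                  ("plate",(x>440)&(x<660)&(y>-300)&(y<-150)&(z>-6)&(z<22)&(hsv[...,2]>150))]:
        q=P[mk]
        if len(q)<10: print(nm,len(q));continue
        r=cv2.minAreaRect(q[:,:2].astype(np.float32)); print(n,nm,len(q),"zmed",np.median(q[:,2]),r, )
E
```

```text
scene carrier_fin 0.84 [ 335.  -350.8]
scene carrier_fin 0.8 [ 533.9 -216.4]
scene carrier_fin 0.6 [ 369.9 -121.2]
scene carrier_edge 0.91 [ 608.1 -230.3]
scene carrier_edge 0.79 [ 314.3 -200.3]
scene carrier_edge 0.66 [ 306.  -265.4]
scene stage 0.73 [534.4 159. ]
scene stop 0.8 [607.2 172.4]
scene flap_lip 0.55 [562.7 156.9]
scene dish 0.68 [ 751.9 -191.3]
scene slide_box 0.65 [769.2 149.6]
scene stagetop 4224 zmed 44.35099096524044 ((528.7822875976562, 119.92523193359375), (237.0729217529297, 250.04620361328125), 3.933155059814453)
scene block 542 zmed 63.96325407996173 ((605.6007690429688, 107.17791748046875), (73.09639739990234, 212.05218505859375), 4.26597785949707)
scene fin 283 zmed 37.11018711633551 ((526.6516723632812, -219.50430297851562), (43.82646560668945, 17.030553817749023), 83.5047836303711)
scene plate 1253 zmed 8.103292512334747 ((535.3082885742188, -221.58621215820312), (81.6063003540039, 154.1669158935547), 82.84789276123047)
side carrier_fin 0.91 [ 360.  -127.5]
side carrier_fin 0.88 [ 345. -350.]
side carrier_fin 0.66 [ 523.6 -215.5]
side carrier_edge 0.94 [ 331.9 -209.7]
side carrier_edge 0.94 [ 308.9 -259.6]
side carrier_edge 0.7 [ 603.4 -233.2]
side stage 0.9 [515.6 170.5]
side stop 0.56 [610.8 164.2]
side flap_lip 0.56 [574.6 180. ]
side oil_bottle 0.84 [600.4   9. ]
side dish 0.86 [ 758.2 -187.6]
side slide_box 0.9 [763.  148.3]
side stagetop 2540 zmed 45.811484553989544 ((527.2051391601562, 121.9322738647461), (233.0720672607422, 253.295654296875), 3.9898784160614014)
side block 241 zmed 65.44986086983704 ((602.3204956054688, 107.53533172607422), (72.2856216430664, 214.0678253173828), 4.437141418457031)
side fin 180 zmed 44.46423336858936 ((523.9916381835938, -218.91192626953125), (46.95411682128906, 12.064133644104004), 82.44923400878906)
side plate 2957 zmed 8.069967390814327 ((549.9984130859375, -225.0802001953125), (219.9986572265625, 149.83120727539062), 0.0018691504374146461)
```

Request:
step_arm(increments=[{"slide": [-0.045,-0.036,-0.01],"roll": 0.14},{"slide": [-0.09,-0.072,-0.02],"roll": 0.28},{"slide": [-0.135,-0.108,-0.03],"roll": 0.42},{"slide": [-0.18,-0.144,-0.04],"roll": 0.56},{"slide": [-0.225,-0.18,-0.05],"roll": 0.7}], fingers=0.6)

```text
t: 2.52
eef_pos: [322.5, 379.6, 232.7]
tcp_rot: [3.141, -0.0, 2.204]
ft_force: [0.5, 0.5, 0.4]
opening: 0.607
grip_force: 0.0
```

```bash
cat >> h.py <<'E'
def togo(p,yaw):
    """world target -> slide (m) in tool axes now, and roll"""
    s=state(); a=s["tcp_rot"][2]; d=(np.array(p)-s["eef_pos"])/1000
    from scipy.spatial.transform import Rotation as R
    t=R.from_euler("xyz",s["tcp_rot"]).as_matrix().T@d
    r=-(yaw-a); r=(r+np.pi)%(2*np.pi)-np.pi
    print("at",np.round(s["eef_pos"],1),"rot",np.round(s["tcp_rot"],3),"F",np.round(s["ft_force"],1),"t",round(s["t"],2),"open",round(s["opening"],3),"slide",np.round(t,4),"roll",round(r,3))
E
python3 - <<'E'
from h import *
togo([470,150,230],1.64)
E
```

```text
at [322.5 379.6 232.7] rot [ 3.141 -0.     2.204] F [0.5 0.5 0.4] t 2.52 open 0.607 slide [-0.2724 -0.017   0.0026] roll 0.564
```

Request:
step_arm(increments=[{"slide": [-0.054,-0.003,0],"roll": 0.115},{"slide": [-0.109,-0.007,0],"roll": 0.23},{"slide": [-0.163,-0.01,0],"roll": 0.34},{"slide": [-0.218,-0.013,0],"roll": 0.45},{"slide": [-0.272,-0.017,0.003],"roll": 0.564}])

```text
t: 3.15
eef_pos: [470.8, 150.9, 229.4]
tcp_rot: [3.141, -0.0, 1.641]
ft_force: [-0.2, 0.8, 0.0]
opening: 0.599
grip_force: 0.0
```

```bash
python3 - <<'E'
from h import *
np.set_printoptions(precision=1,suppress=True)
c=imaging.read_camera("wrist"); save(c,"wrist1.png")
print(np.linalg.inv(c["camera_from_world"])[:3,3])
Z=dict(stage=0,stop=45,flap_lip=58,lift_bar=50)
for t in Z:
    for m in mark_of("wrist",t)[:2]: print(t,round(m["confidence"],2),np.array(m["uv"]),pix2world(c,m["uv"],Z[t])[:2],pix2world(c,m["uv"]))
P=cloud(c);z=P[...,2]
print(np.histogram(z[np.isfinite(z)],bins=np.arange(-5,80,5)))
togo([525,-219,230],1.45)
E
```

```text
[465.  219.7 431.9]
stop 0.63 [410.  179.7] [610.4 167.2] [606.1 168.8  56.4]
flap_lip 0.75 [364.3 183.5] [558.2 161.7] [561.5 159.6  44.7]Traceback (most recent call last):
  File "<stdin>", line 7, in <module>
ValueError: it knows: carrier_edge, carrier_fin, dish, flap_lip, oil_bottle, slide_box, stage, stop
```

View pics/wrist1.png

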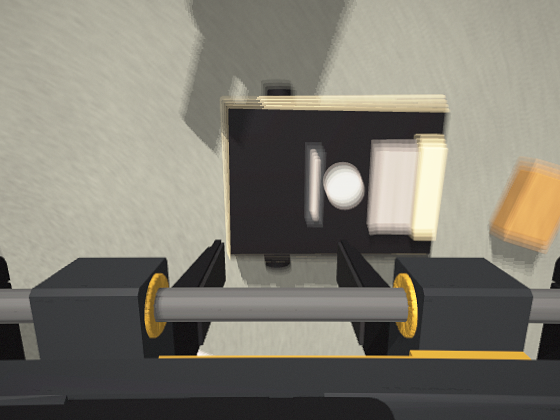

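The wrist view shows the stage whole: top from (228,108) to (445,255), bar at (314,185), flap at (393,185), block at (428,185). It is slightly motion-blurred, so I'll measure from a still one.

```bash
python3 - <<'E'
from h import *
np.set_printoptions(precision=1,suppress=True)
c=imaging.read_camera("wrist")
save(c,"wrist2.png")
P=cloud(c);z=P[...,2];v=c["color"].max(2)
roi=np.zeros(z.shape,bool);roi[85:258,200:465]=1
for nm,mk in [("surface",(z>40)&(z<75)),("block",(z>61.5)&(z<72)),("flap",(z>53)&(z<61.5)),("bar",(z>46.5)&(z<53))]:
    k=(mk&roi).astype(np.uint8)
    k=cv2.morphologyEx(k,cv2.MORPH_OPEN,np.ones((3,3)))
    n,l,st,_=cv2.connectedComponentsWithStats(k)
    for i in range(1,n):
        if st[i,4]<60: continue
        q=P[l==i]; r=cv2.minAreaRect(q[:,:2].astype(np.float32)); print(nm,st[i],"z",np.median(q[:,2]),np.array(r[0]),np.array(r[1]),round(r[2],2))
for t in ["stop","flap_lip","stage"]:
    for m in mark_of("wrist",t)[:1]: print(t,round(m["confidence"],2),np.array(m["uv"]),pix2world(c,m["uv"],dict(stop=45,flap_lip=58,stage=0)[t])[:2])
togo([525,-219,230],1.45)
E
```

```text
surface [  223   100   225   156 32669] z 45.02433156986814 [524.4 159.8] [232.1 170.6] 4.17
block [ 412  136   33   95 2287] z 64.63599012522002 [620.9 167.3] [25.  99.1] 4.72
flap [ 367  139   53   87 3738] z 56.90764716632958 [585.9 164.7] [48.6 92.3] 4.45
bar [310 150   8  63 439] z 49.13102186044358 [504.3 159.5] [ 7.7 68. ] 5.17
stop 0.9 [410.2 178.5] [609. 170.]
flap_lip 0.82 [369.2 183.7] [562.1 163.2]
stage 0.83 [330.9 176.9] [529.9 159.2]
at [469.4 153.5 229.3] rot [ 3.1 -0.   1.6] F [ 0.1  0.  -0.4] t 3.55 open 0.599 slide [-0.4  0.  -0. ] roll 0.197
```

Request:
step_arm(increments=[{"slide": [-0.058,0.003,0],"roll": 0.04},{"slide": [-0.116,0.006,0],"roll": 0.08},{"slide": [-0.174,0.009,0],"roll": 0.12},{"slide": [-0.232,0.012,0],"roll": 0.16},{"slide": [-0.29,0.015,0],"roll": 0.19}])

```text
t: 4.18
eef_pos: [506.5, -136.4, 229.4]
tcp_rot: [3.141, -0.0, 1.456]
ft_force: [0.2, 0.9, 0.4]
opening: 0.6
grip_force: 0.0
```

```bash
python3 - <<'E'
from h import *
togo([523,-250,200],1.45)
E
```

```text
at [ 506.5 -136.4  229.4] rot [ 3.141 -0.     1.456] F [0.2 0.9 0.4] t 4.17 open 0.6 slide [-0.111   0.0294  0.0295] roll 0.006
```

Request:
step_arm(increments=[{"slide": [-0.056,0.015,0.015],"roll": 0.006},{"slide": [-0.095,0.026,0.026],"roll": 0.006},{"slide": [-0.111,0.03,0.03],"roll": 0.006},{"slide": [-0.111,0.03,0.03],"roll": 0.006}])

```text
t: 4.68
eef_pos: [523.3, -248.8, 198.9]
tcp_rot: [-3.141, -0.001, 1.449]
ft_force: [0.1, 0.1, -1.0]
opening: 0.599
grip_force: 0.0
```

```bash
python3 - <<'E'
from h import *
np.set_printoptions(precision=1,suppress=True)
imaging.read_camera("scene")
c=imaging.read_camera("wrist"); save(c,"wrist3.png")
P=cloud(c);z=P[...,2];x,y=P[...,0],P[...,1]
near=(abs(x-535)<110)&(abs(y+222)<90)
for nm,mk in [("fin",(z>35)&(z<55)),("plate",(z>6.5)&(z<52)),("mat",(z>2)&(z<52))]:
    k=cv2.morphologyEx((mk&near).astype(np.uint8),cv2.MORPH_OPEN,np.ones((3,3)))
    n,l,st,_=cv2.connectedComponentsWithStats(k)
    for i in range(1,n):
        if st[i,4]<100: continue
        q=P[l==i]; r=cv2.minAreaRect(q[:,:2].astype(np.float32)); print(nm,st[i],"z",np.median(q[:,2]),np.array(r[0]),np.array(r[1]),round(r[2],2))
for t,zz in [("carrier_fin",27),("carrier_edge",4)]:
    for m in mark_of("wrist",t)[:2]: print(t,round(m["confidence"],2),np.array(m["uv"]),pix2world(c,m["uv"],zz)[:2])
togo([525,-219,13],1.45)
E
```

```text
fin [273 138  13  46 549] z 44.631152305716114 [ 524.5 -218.1] [44.6 12. ] 82.79
plate [ 247  120  112   75 7947] z 8.983624956169763 [ 549.1 -221.7] [ 79.9 119.7] 82.31
mat [  221    72   165   154 20615] z 4.488569641432662 [ 554.4 -217.5] [149.4 170. ] 89.68
carrier_fin 0.74 [278.5 161.5] [ 523.7 -220.3]
carrier_fin 0.71 [105.6  87.2] [ 363.4 -127.9]
carrier_edge 0.8 [355.5 157.8] [ 608.2 -229.1]
carrier_edge 0.71 [102.1 160.3] [ 330.6 -198.6]
at [ 523.5 -247.9  199.8] rot [3.1 0.  1.4] F [ 0.   0.1 -0. ] t 4.88 open 0.6 slide [ 0.  -0.   0.2] roll 0.0
```

View pics/wrist3.png

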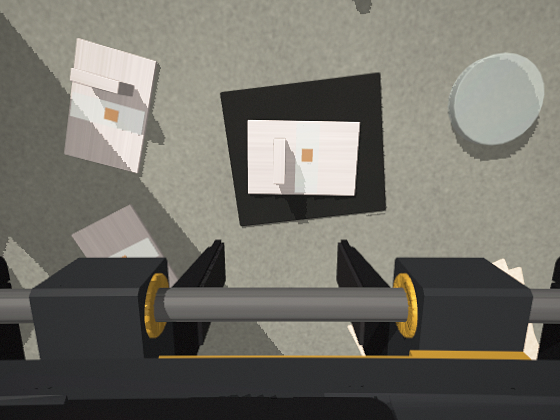

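The carrier lies flat with its fin at (280,161) in the picture and free edge to the right (357,158). The grip fingers straddle the space below it, so I can go straight down on the fin.

Request:
step_arm(increments=[{"slide": [0.015,-0.001,0.045],"roll": 0.005},{"slide": [0.0294,-0.0027,0.095],"roll": 0.009},{"slide": [0.0294,-0.0027,0.135],"roll": 0.009},{"slide": [0.0294,-0.0027,0.165],"roll": 0.009},{"slide": [0.0294,-0.0027,0.186],"roll": 0.009}])

```text
t: 5.5
eef_pos: [524.2, -218.6, 12.3]
tcp_rot: [-3.141, -0.0, 1.441]
ft_force: [0.8, 0.8, -0.3]
opening: 0.6
grip_force: 0.0
```

Request:
step_arm(increments=[{"slide": [0,0,0],"roll": 0},{"slide": [0,0,0],"roll": 0}])

```text
t: 5.75
eef_pos: [524.7, -219.5, 14.2]
tcp_rot: [3.14, 0.0, 1.44]
ft_force: [0.5, -0.5, 0.3]
opening: 0.601
grip_force: 0.0
```

Request:
step_arm(increments=[{"slide": [0,0,0],"roll": 0},{"slide": [0,0,0],"roll": 0},{"slide": [0,0,0],"roll": 0},{"slide": [0,0,0],"roll": 0},{"slide": [0,0,0],"roll": 0}], fingers=0)

```text
t: 6.38
eef_pos: [524.2, -219.8, 13.1]
tcp_rot: [3.142, -0.0, 1.44]
ft_force: [0.3, 0.0, -0.1]
opening: 0.129
grip_force: 0.0
```

Request:
step_arm(increments=[{"slide": [0,0,0],"roll": 0},{"slide": [0,0,-0.01],"roll": 0},{"slide": [0,0,-0.04],"roll": 0},{"slide": [0,0,-0.085],"roll": 0},{"slide": [0,0,-0.13],"roll": 0}])

```text
t: 7.0
eef_pos: [524.0, -219.7, 145.1]
tcp_rot: [3.142, -0.0, 1.44]
ft_force: [-0.4, -0.3, 0.4]
opening: 0.004
grip_force: 0.0
```

The fingers shut on nothing, so the fin slipped out or was never gripped. I'll look again from the earlier viewpoint.

Request:
step_arm(increments=[{"slide": [-0.015,0,-0.02],"roll": 0},{"slide": [-0.03,0,-0.055],"roll": 0},{"slide": [-0.03,0,-0.055],"roll": 0}], fingers=0.6)

```text
t: 7.38
eef_pos: [520.9, -250.8, 201.0]
tcp_rot: [3.137, 0.002, 1.439]
ft_force: [-0.8, -0.0, -0.6]
opening: 0.264
grip_force: 0.0
```

```bash
cat > look.py <<'E'
from h import *
import sys
np.set_printoptions(precision=1,suppress=True)
imaging.read_camera("scene")
c=imaging.read_camera("wrist"); save(c,sys.argv[1])
P=cloud(c);z=P[...,2];x,y=P[...,0],P[...,1]
near=(abs(x-535)<110)&(abs(y+222)<90)
for nm,mk in [("fin",(z>35)&(z<60)),("plate",(z>6.5)&(z<52))]:
    k=cv2.morphologyEx((mk&near).astype(np.uint8),cv2.MORPH_OPEN,np.ones((3,3)))
    n,l,st,_=cv2.connectedComponentsWithStats(k)
    for i in range(1,n):
        if st[i,4]<100: continue
        q=P[l==i]; r=cv2.minAreaRect(q[:,:2].astype(np.float32)); print(nm,st[i],"z",np.median(q[:,2]),np.array(r[0]),np.array(r[1]),round(r[2],2))
E
python3 look.py wrist4.png; python3 -c "
from h import *
togo([524,-218,13],1.44); print(state()['opening'])"
```

```text
fin [275 136  13  46 551] z 44.58551545164323 [ 524.4 -218.2] [44.7 12. ] 82.03
plate [ 249  118  112   74 7979] z 8.997587021929291 [ 549.  -221.6] [ 79.2 119.9] 82.41
at [ 519.9 -249.4  198.1] rot [ 3.141 -0.     1.44 ] F [-0.4 -0.1 -1.3] t 7.47 open 0.351 slide [ 3.160e-02 -1.000e-04  1.852e-01] roll -0.0
0.35102646495634193
```

View pics/wrist4.png

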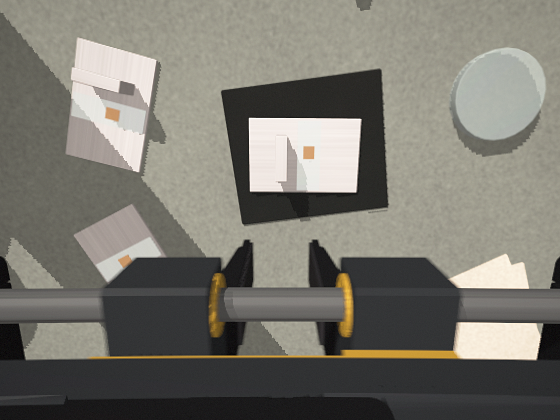

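The carrier has not moved (fin at 281,159). I lifted before the fingers had finished closing. I'll repeat and wait for grip force.

Request:
step_arm(increments=[{"slide": [0.016,0,0.045],"roll": 0},{"slide": [0.0316,0,0.095],"roll": 0},{"slide": [0.0316,0,0.135],"roll": 0},{"slide": [0.0316,0,0.165],"roll": 0},{"slide": [0.0316,0,0.185],"roll": 0}])

```text
t: 8.1
eef_pos: [523.2, -217.0, 10.6]
tcp_rot: [-3.138, -0.001, 1.44]
ft_force: [-0.2, 0.4, -0.5]
opening: 0.602
grip_force: 0.0
```

Request:
step_arm(increments=[{"slide": [0,0,0],"roll": 0},{"slide": [0,0,0],"roll": 0},{"slide": [0,0,0],"roll": 0},{"slide": [0,0,0],"roll": 0},{"slide": [0,0,0],"roll": 0}], fingers=0)

```text
t: 8.72
eef_pos: [524.5, -218.3, 13.5]
tcp_rot: [3.141, 0.0, 1.44]
ft_force: [0.1, 0.3, -0.0]
opening: 0.132
grip_force: 0.0
```

Request:
step_arm(increments=[{"slide": [0,0,0],"roll": 0},{"slide": [0,0,0],"roll": 0},{"slide": [0,0,0],"roll": 0},{"slide": [0,0,0],"roll": 0}])

```text
t: 9.22
eef_pos: [524.4, -218.2, 13.1]
tcp_rot: [-3.142, -0.0, 1.44]
ft_force: [-1.1, 0.2, -0.9]
opening: 0.007
grip_force: 0.0
```

```bash
python3 - <<'E'
from h import *
c=imaging.read_camera("side"); q=world2pix(c,[[524,-218,13]])[0]; print(q,state()["opening"],state()["grip_force"],state()["eef_pos"])
save(c,"side2.png",(200,220,400,370),4)
E
```

```text
[283.55887468 300.6646232 ] 0.002918034761715155 0.0 [ 524.38770274 -218.22464282   13.09617508]
```

View pics/side2.png

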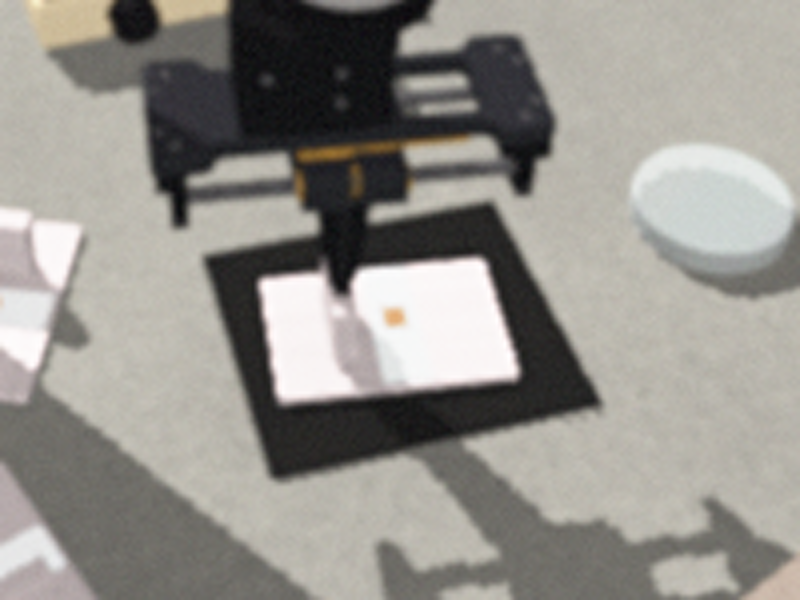

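The side view shows the closed fingertips at about crop (342,290), by the fin's far end. They are not on the fin, even though the reported TCP coincides with it. I'll check the real fingertip position by depth.

```bash
python3 - <<'E'
from h import *
np.set_printoptions(precision=0,suppress=True,linewidth=150)
for n in ["side","scene"]:
    c=imaging.read_camera(n); P=cloud(c)
    print(n,"proj z13/45",world2pix(c,[[524,-218,13],[524,-218,45]]).ravel())
    m=(abs(P[...,0]-524)<60)&(P[...,1]>-260)&(P[...,1]<-150)&(P[...,2]>22)&(P[...,2]<110)
    dark=m&(c["color"].max(2)<90)
    for nm,k in [("dark",dark),("bright",m&~dark)]:
        q=P[k]
        for lo in range(20,110,10):
            s=q[(q[:,2]>=lo)&(q[:,2]<lo+10)]
            if len(s)>3: print(nm,lo,len(s),"x",np.percentile(s[:,0],[5,50,95]),"y",np.percentile(s[:,1],[5,50,95]))
    save(c,n+"3.png",(140,180,260,270) if n=="scene" else (240,250,320,310),6)
E
```

```text
side proj z13/45 [284. 301. 284. 290.]
dark 50 16 x [518. 523. 527.] y [-229. -228. -226.]
dark 60 24 x [516. 522. 528.] y [-231. -229. -221.]
dark 70 37 x [514. 522. 529.] y [-231. -229. -226.]
dark 80 40 x [512. 522. 531.] y [-230. -229. -227.]
dark 90 45 x [513. 522. 531.] y [-230. -229. -226.]
dark 100 27 x [512. 523. 533.] y [-230. -229. -227.]
bright 20 27 x [516. 520. 525.] y [-241. -239. -204.]
bright 30 33 x [516. 520. 526.] y [-242. -239. -202.]
bright 40 50 x [517. 521. 527.] y [-241. -234. -220.]
bright 50 8 x [516. 522. 528.] y [-231. -229. -225.]
bright 60 5 x [514. 515. 526.] y [-230. -229. -228.]
scene proj z13/45 [190. 242. 188. 230.]
dark 40 10 x [529. 530. 531.] y [-228. -220. -211.]
dark 50 37 x [529. 532. 534.] y [-229. -219. -208.]
dark 60 23 x [532. 533. 535.] y [-230. -218. -209.]
bright 20 62 x [529. 533. 535.] y [-240. -217. -199.]
bright 30 91 x [529. 532. 535.] y [-239. -220. -199.]
bright 40 90 x [521. 530. 535.] y [-240. -219. -200.]
```

View pics/scene3.png

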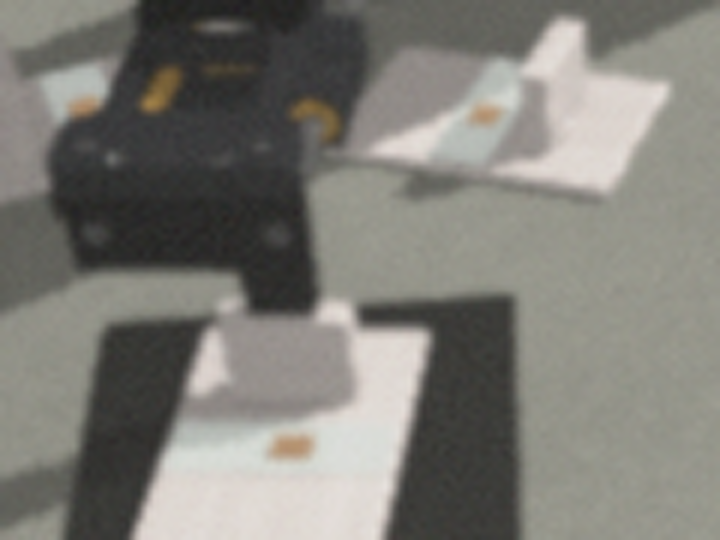

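The fingers are well aligned in x and y, but their tips are at about z = 46, just above the fin top, while the reported TCP z is 13. The reported height is therefore about 33 mm low. I'll open, descend in stages and check each one.

Request:
step_arm(increments=[{"slide": [0,0,0],"roll": 0},{"slide": [0,0,0],"roll": 0},{"slide": [0,0,0],"roll": 0},{"slide": [0,0,0],"roll": 0}], fingers=0.4)

```text
t: 9.88
eef_pos: [524.4, -218.2, 13.1]
tcp_rot: [3.142, -0.0, 1.44]
ft_force: [-1.0, 0.0, -0.0]
opening: 0.359
grip_force: 0.0
```

Request:
step_arm(increments=[{"slide": [0,0,0.006],"roll": 0},{"slide": [0,0,0.012],"roll": 0},{"slide": [0,0,0.018],"roll": 0},{"slide": [0,0,0.02],"roll": 0},{"slide": [0,0,0.02],"roll": 0}])

```text
t: 10.5
eef_pos: [524.3, -218.2, -7.1]
tcp_rot: [-3.141, -0.0, 1.44]
ft_force: [-0.2, 0.5, 0.6]
opening: 0.398
grip_force: 0.0
```

```bash
python3 - <<'E'
from h import *
np.set_printoptions(precision=0,suppress=True,linewidth=150)
print(state()["eef_pos"],state()["ft_force"],state()["opening"])
for n in ["side","scene"]:
    c=imaging.read_camera(n); P=cloud(c)
    m=(abs(P[...,0]-524)<60)&(P[...,1]>-260)&(P[...,1]<-150)&(P[...,2]>12)&(P[...,2]<70)
    dark=m&(c["color"].max(2)<90)
    q=P[dark]
    for lo in range(12,70,5):
            s=q[(q[:,2]>=lo)&(q[:,2]<lo+5)]
            if len(s)>2: print(n,lo,len(s),"x",np.percentile(s[:,0],[5,50,95]),"y",np.percentile(s[:,1],[5,50,95]))
E
```

```text
[ 524. -218.   -7.] [-0.  0.  1.] 0.39793147889465125
side 32 3 x [543. 543. 545.] y [-233. -233. -232.]
side 37 7 x [500. 541. 545.] y [-232. -231. -224.]
side 42 8 x [499. 541. 544.] y [-232. -230. -226.]
side 47 13 x [499. 542. 546.] y [-233. -229. -223.]
side 52 17 x [497. 542. 546.] y [-233. -227. -217.]
side 57 16 x [498. 542. 548.] y [-233. -227. -217.]
side 62 23 x [495. 543. 549.] y [-234. -227. -214.]
side 67 15 x [495. 542. 548.] y [-234. -226. -221.]
scene 22 4 x [546. 547. 549.] y [-228. -224. -217.]
scene 27 16 x [548. 549. 550.] y [-231. -220. -212.]
scene 32 18 x [507. 550. 553.] y [-231. -222. -209.]
scene 37 25 x [506. 551. 553.] y [-231. -219. -207.]
scene 42 25 x [506. 551. 553.] y [-231. -220. -206.]
scene 47 28 x [503. 553. 554.] y [-230. -215. -206.]
scene 52 21 x [507. 553. 555.] y [-232. -222. -209.]
scene 57 13 x [507. 554. 555.] y [-228. -218. -208.]
```

Request:
step_arm(increments=[{"slide": [0,0,0.005],"roll": 0},{"slide": [0,0,0.009],"roll": 0},{"slide": [0,0,0.012],"roll": 0},{"slide": [0,0,0.012],"roll": 0}])

```text
t: 11.1
eef_pos: [524.3, -218.2, -19.2]
tcp_rot: [-3.141, -0.0, 1.44]
ft_force: [-0.4, 0.2, -0.5]
opening: 0.399
grip_force: 0.0
```

Request:
step_arm(increments=[{"slide": [0,0,0],"roll": 0},{"slide": [0,0,0],"roll": 0},{"slide": [0,0,0],"roll": 0},{"slide": [0,0,0],"roll": 0},{"slide": [0,0,0],"roll": 0}], fingers=0)

```text
t: 11.72
eef_pos: [524.5, -218.2, -18.8]
tcp_rot: [3.141, 0.0, 1.44]
ft_force: [0.0, -0.7, 0.9]
opening: 0.125
grip_force: 30.0
```

Request:
step_arm(increments=[{"slide": [0,0,0],"roll": 0},{"slide": [0,0,0],"roll": 0}])

```text
t: 11.98
eef_pos: [524.5, -218.3, -18.8]
tcp_rot: [3.141, 0.0, 1.44]
ft_force: [-0.2, -0.4, 2.6]
opening: 0.125
grip_force: 30.0
```

Request:
step_arm(increments=[{"slide": [0,0,-0.01],"roll": 0},{"slide": [0,0,-0.035],"roll": 0},{"slide": [0,0,-0.065],"roll": 0},{"slide": [0,0,-0.09],"roll": 0},{"slide": [0,0,-0.1],"roll": 0}])

```text
t: 12.6
eef_pos: [524.6, -218.4, 82.7]
tcp_rot: [3.14, 0.001, 1.44]
ft_force: [-0.4, 0.2, -2.2]
opening: 0.121
grip_force: 30.0
```

Request:
step_arm(increments=[{"slide": [0.03,-0.009,0],"roll": -0.02},{"slide": [0.07,-0.021,0],"roll": -0.05},{"slide": [0.115,-0.034,0],"roll": -0.08},{"slide": [0.16,-0.048,0],"roll": -0.11},{"slide": [0.205,-0.061,0],"roll": -0.14}])

```text
t: 13.22
eef_pos: [489.9, -5.6, 80.8]
tcp_rot: [-3.141, -0.0, 1.58]
ft_force: [1.1, 0.3, -1.5]
opening: 0.121
grip_force: 30.0
```

```bash
python3 - <<'E'
from h import *
togo([464.3,155.8,72],1.646); print(state()['grip_force'])
E
```

```text
at [489.9  -5.6  80.8] rot [-3.141 -0.     1.58 ] F [ 1.1  0.3 -1.5] t 13.22 open 0.121 slide [ 0.1616 -0.024   0.0088] roll -0.066
29.997805058956146
```

Request:
step_arm(increments=[{"slide": [0.045,-0.007,0],"roll": -0.03},{"slide": [0.09,-0.014,0],"roll": -0.05},{"slide": [0.13,-0.02,0.004],"roll": -0.066},{"slide": [0.156,-0.023,0.008],"roll": -0.066},{"slide": [0.1616,-0.024,0.008],"roll": -0.066}])

```text
t: 13.85
eef_pos: [464.5, 155.5, 72.6]
tcp_rot: [-3.14, 0.0, 1.648]
ft_force: [1.0, 0.5, -1.0]
opening: 0.126
grip_force: 30.0
```

Request:
step_arm(increments=[{"slide": [0,0,0],"roll": 0},{"slide": [0,0,0],"roll": 0}])

```text
t: 14.1
eef_pos: [465.4, 153.6, 73.1]
tcp_rot: [-3.142, 0.0, 1.645]
ft_force: [-0.6, 0.3, -1.1]
opening: 0.124
grip_force: 30.0
```

```bash
cat > look2.py <<'E'
from h import *
import sys
np.set_printoptions(precision=1,suppress=True)
zu=float(sys.argv[2])
s=state();print(s["t"],s["eef_pos"],s["tcp_rot"],s["ft_force"],s["grip_force"])
for n in ["wrist","side","scene"]:
    c=imaging.read_camera(n); save(c,n+sys.argv[1]+".png")
    for t,z in [("carrier_edge",zu),("stop",45),("flap_lip",58),("carrier_fin",zu+23)]:
        for m in mark_of(n,t)[:1]:
            if m["confidence"]>.5: print(n,t,round(m["confidence"],2),np.array(m["uv"]),pix2world(c,m["uv"],z)[:2])
    if n in("wrist","scene"):
        P=cloud(c);z=P[...,2];x,y=P[...,0],P[...,1];v=c["color"].min(2)
        near=(x>390)&(x<660)&(y>40)&(y<270)
        for nm,k in [("block",near&(z>61.5)&(z<69)&(x>590)),("plate",near&(abs(z-zu-5)<5)&(x<580)&(v>100))]:
            k=cv2.morphologyEx(k.astype(np.uint8),cv2.MORPH_OPEN,np.ones((3,3)))
            nn,l,st,_=cv2.connectedComponentsWithStats(k)
            if nn<2: continue
            i=1+np.argmax(st[1:,4]); q=P[l==i]; r=cv2.minAreaRect(q[:,:2].astype(np.float32))
            A=np.c_[q[:,:2]-[524,160],np.ones(len(q))];f=np.linalg.lstsq(A,q[:,2],rcond=None)[0]
            print(n,nm,st[i,4],"z",np.median(q[:,2]),np.array(r[0]),np.array(r[1]),round(r[2],2),"slopes mrad",f[:2]*1000,"front",cv2.boxPoints(r).ravel())
E
python3 look2.py 5 95
```

```text
14.1 [465.4 153.6  73.1] [-3.1  0.   1.6] [-0.6  0.3 -1.1] 29.998039305210114
wrist carrier_edge 0.67 [440.6 257.5] [550.2 157.7]
wrist stop 0.68 [503.1 219.1] [611.1 169.8]
wrist flap_lip 0.82 [434.4 232.2] [561.9 161. ]
wrist carrier_fin 0.84 [279.3 273.7] [464.  151.9]
wrist block 5423 z 64.67597291627703 [620.6 173.7] [26. 87.] 4.17 slopes mrad [24.6  2.9] front [604.5 216.1 610.8 129.3 636.7 131.2 630.4 218. ]
wrist plate 17402 z 100.86312511646848 [488.5 166.8] [120.3  57.4] 4.05 slopes mrad [-0.2 -7. ] front [426.5 191.2 430.6 133.9 550.6 142.4 546.5 199.7]
side carrier_edge 0.97 [179.8 342.7] [ 318.5 -328.1]
side stop 0.67 [273.1 188.2] [606.7 159.1]
side carrier_fin 0.92 [201.2 371. ] [ 345.2 -401.3]
scene carrier_edge 0.96 [173.3 196.6] [ 471.1 -243.7]
scene stop 0.58 [383.9 244.8] [617.9 164.9]
scene flap_lip 0.68 [370.5 222.2] [560.  154.8]
scene carrier_fin 0.73 [233.7 192.5] [ 507.2 -119. ]
scene block 439 z 64.20579794055544 [623.9 165. ] [26.3 98.3] 3.02 slopes mrad [-24.3  -2. ] front [608.2 213.5 613.4 115.2 639.6 116.6 634.4 214.8]
scene plate 996 z 100.57014551849409 [491.9 154.8] [121.5  82.2] 4.4 slopes mrad [-9.   4.8] front [428.2 191.1 434.5 109.2 555.6 118.5 549.3 200.4]
```

View pics/wrist5.png

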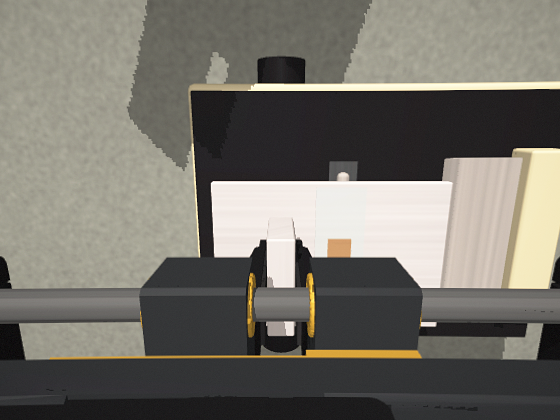

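The wrist view shows the carrier held level and square above the stage. Its free edge (450,260) is short of the flap lip (443,235 at stage level), with the hinge block on the right. It sits 1–2 mm to the right of centre, so I'll correct that and go lower.

Request:
step_arm(increments=[{"slide": [0.001,0,0.012],"roll": 0},{"slide": [0.0015,0,0.026],"roll": 0},{"slide": [0.0015,0,0.036],"roll": 0},{"slide": [0.0015,0,0.038],"roll": 0},{"slide": [0.0015,0,0.038],"roll": 0}])

```text
t: 15.48
eef_pos: [465.1, 155.9, 35.0]
tcp_rot: [-3.141, -0.0, 1.646]
ft_force: [-0.7, -0.1, -1.8]
opening: 0.125
grip_force: 30.0
```

```bash
python3 look2.py 6 58 | grep -v mark | grep -E "\[4|block|plate"
```

```text
15.475 [465.1 155.9  35. ] [-3.1 -0.   1.6] [-0.7 -0.1 -1.8] 29.998109936714172
wrist carrier_edge 0.9 [439.  258.1] [548.6 160.1]
wrist flap_lip 0.59 [466.9 256.3] [563.  162.2]
wrist carrier_fin 0.96 [277.5 273.8] [462.9 154.7]
wrist plate 17463 z 62.6725357983525 [488.2 169.5] [120.3  57. ] 3.86 slopes mrad [-0.7 -7.2] front [426.3 193.9 430.2 137.1 550.2 145.2 546.3 202. ]
scene carrier_fin 0.95 [360.9 190.9] [476.4 157.2]
scene block 443 z 64.10103466468087 [624.4 165.4] [27.3 98.9] 3.71 slopes mrad [-21.2  -0.9] front [607.6 213.9 614.  115.2 641.2 116.9 634.8 215.6]
scene plate 1007 z 62.558713833762624 [493.1 156.2] [121.4  81. ] 4.47 slopes mrad [-8.5  4.8] front [429.4 191.8 435.7 111.1 556.7 120.5 550.4 201.3]
```

Now centred and square to within about 0.5 mm. I'll press down onto the bar in front of the lip.

Request:
step_arm(increments=[{"slide": [0,0,0.004],"roll": 0},{"slide": [0,0,0.008],"roll": 0},{"slide": [0,0,0.01],"roll": 0},{"slide": [0,0,0.0115],"roll": 0},{"slide": [0,0,0.0115],"roll": 0}])

```text
t: 16.85
eef_pos: [465.1, 155.8, 23.6]
tcp_rot: [-3.142, -0.0, 1.646]
ft_force: [-0.8, -0.3, 1.8]
opening: 0.125
grip_force: 30.0
```

```bash
python3 look2.py 7 46 | grep -E "\[4|block|plate"
```

```text
16.85 [465.1 155.8  23.6] [-3.1 -0.   1.6] [-0.8 -0.3  1.8] 29.998724162578583
wrist carrier_edge 0.85 [440.  257.1] [549.3 160.4]
wrist flap_lip 0.7 [477.1 263.4] [562.1 162.9]
wrist carrier_fin 0.62 [278.1 271. ] [463.  155.8]
wrist plate 17473 z 51.369060076048754 [489.3 169.2] [122.7  57.2] 4.12 slopes mrad [ 0.3 -6.6] front [426.1 193.4 430.2 136.3 552.5 145.1 548.4 202.2]
side carrier_fin 0.73 [219.1 188.2] [456.4 158.1]
scene block 451 z 64.00902593338634 [624.7 165.3] [26.7 99.8] 3.93 slopes mrad [-21.4  -0.5] front [608.  214.2 614.8 114.6 641.4 116.5 634.6 216. ]
scene plate 978 z 51.05192812394591 [489.  157.4] [128.4  85.2] 2.8 slopes mrad [-4.4  4.4] front [422.8 196.8 427.  111.7 555.2 118.  551.1 203. ]
```

View pics/wrist7.png

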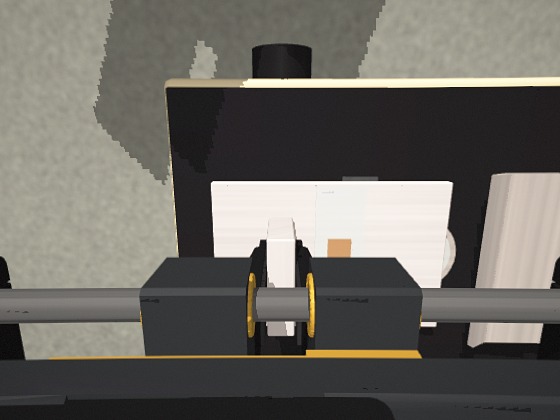

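Carrier is level with its underside at about 46.4, so its top (51.4) is well under the flap (54). The edge at (450,257) is just short of the lip at (495,262). Sliding in.

Request:
step_arm(increments=[{"slide": [0,0.006,0],"roll": 0},{"slide": [0,0.012,0],"roll": 0},{"slide": [0,0.018,0],"roll": 0},{"slide": [0,0.024,0],"roll": 0},{"slide": [0,0.03,0],"roll": 0}])

```text
t: 18.23
eef_pos: [495.4, 158.1, 23.6]
tcp_rot: [-3.141, -0.0, 1.646]
ft_force: [-2.7, -0.7, 2.1]
opening: 0.124
grip_force: 30.0
```

Request:
step_arm(increments=[{"slide": [0,0.006,0],"roll": 0},{"slide": [0,0.012,0],"roll": 0},{"slide": [0,0.017,0],"roll": 0},{"slide": [0,0.022,0],"roll": 0},{"slide": [0,0.024,0],"roll": 0}])

```text
t: 18.85
eef_pos: [519.3, 159.9, 23.6]
tcp_rot: [3.142, -0.0, 1.646]
ft_force: [-1.8, -0.3, 3.0]
opening: 0.123
grip_force: 30.0
```

```bash
cat > look3.py <<'E'
from h import *
import sys
np.set_printoptions(precision=1,suppress=True)
s=state();print(round(s["t"],2),s["eef_pos"],np.round(s["tcp_rot"],3),s["ft_force"],s["moment"],s["grip_force"])
for n in ["wrist","scene"]:
    c=imaging.read_camera(n); save(c,n+sys.argv[1]+".png")
    P=cloud(c);z=P[...,2];x,y=P[...,0],P[...,1];v=c["color"].min(2)
    near=(x>390)&(x<660)&(y>90)&(y<240)
    for nm,k in [("block",near&(z>61.5)&(z<69)&(x>590)),("flap",near&(z>54.5)&(z<61)&(x>555)),("plate",near&(z>48)&(z<53)&(v>100)&(x<560))]:
        k=cv2.morphologyEx(k.astype(np.uint8),cv2.MORPH_OPEN,np.ones((3,3)))
        nn,l,st,_=cv2.connectedComponentsWithStats(k)
        if nn<2: continue
        i=1+np.argmax(st[1:,4]); q=P[l==i]; r=cv2.minAreaRect(q[:,:2].astype(np.float32))
        b=cv2.boxPoints(r)-[524.1,160.3]; a=0.0733; b=b@np.array([[np.cos(a),-np.sin(a)],[np.sin(a),np.cos(a)]])
        print(n,nm,st[i,4],"z",np.percentile(q[:,2],[5,50,95]),"size",np.array(r[1]),round(r[2],2),"corners in stage",b.ravel())
E
python3 look3.py 8
```

```text
18.85 [519.3 159.9  23.6] [ 3.1 -0.   1.6] [-1.8 -0.3  3. ] [-0.1  0.6 -0. ] 29.999618232250214
wrist block 6896 z [63.2 64.7 65.7] size [26.5 60.5] 4.46 corners in stage [ 84.2  49.7  84.5 -10.9 111.  -10.7 110.7  49.8]
wrist flap 9622 z [55.8 56.9 59.4] size [47.8 64.7] 1.95 corners in stage [ 40.9  51.5  38.4 -13.2  86.2 -15.   88.7  49.6]
wrist plate 9351 z [50.1 51.4 52.6] size [79.6 39.6] 4.32 corners in stage [-41.   40.  -40.9   0.3  38.7   0.5  38.6  40.1]
scene block 436 z [62.6 64.2 65.6] size [27.  98.8] 4.35 corners in stage [ 86.5  46.5  86.7 -52.3 113.7 -52.2 113.5  46.5]
scene flap 566 z [55.2 56.6 59.7] size [40.3 91.1] 4.25 corners in stage [ 40.   43.9  40.1 -47.3  80.4 -47.2  80.3  43.9]
scene plate 301 z [49.6 50.9 52.4] size [68.8 64. ] 4.2 corners in stage [-39.2  21.7 -39.2 -42.3  29.6 -42.3  29.6  21.7]
```

View pics/wrist8.png

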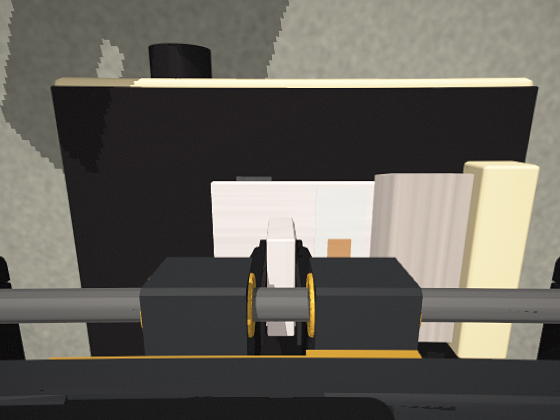

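The plate is under the flap, and the flap is undisturbed at z 56.9 (lip at 375,260). About 5 mm remains to the block. I'll creep in until contact.

Request:
step_arm(increments=[{"slide": [0,0.001,0],"roll": 0},{"slide": [0,0.002,0],"roll": 0},{"slide": [0,0.003,0],"roll": 0},{"slide": [0,0.004,0],"roll": 0}])

```text
t: 19.45
eef_pos: [523.0, 160.2, 23.6]
tcp_rot: [-3.142, -0.0, 1.646]
ft_force: [-2.6, -0.4, 2.4]
opening: 0.126
grip_force: 30.0
```

Request:
step_arm(increments=[{"slide": [0,0.0005,0],"roll": 0},{"slide": [0,0.001,0],"roll": 0},{"slide": [0,0.001,0],"roll": 0}])

```text
t: 19.82
eef_pos: [524.0, 160.3, 23.6]
tcp_rot: [3.141, -0.0, 1.646]
ft_force: [-1.7, -0.1, 2.1]
opening: 0.127
grip_force: 30.0
```

Request:
step_arm(increments=[{"slide": [0,0.0005,0],"roll": 0},{"slide": [0,0.001,0],"roll": 0},{"slide": [0,0.001,0],"roll": 0}])

```text
t: 20.2
eef_pos: [525.1, 160.4, 23.7]
tcp_rot: [3.141, -0.0, 1.646]
ft_force: [-2.4, -0.8, 2.8]
opening: 0.128
grip_force: 30.0
```

Request:
step_arm(increments=[{"slide": [0,0.0005,0],"roll": 0},{"slide": [0,0.001,0],"roll": 0},{"slide": [0,0.001,0],"roll": 0}])

```text
t: 20.58
eef_pos: [525.2, 160.4, 23.5]
tcp_rot: [-3.14, -0.0, 1.646]
ft_force: [-5.0, -0.3, 3.2]
opening: 0.126
grip_force: 30.0
```

The edge has met the stop: motion stalled and force is building. Now pressing down.

Request:
step_arm(increments=[{"slide": [0,0,0.0005],"roll": 0},{"slide": [0,0,0.001],"roll": 0},{"slide": [0,0,0.0015],"roll": 0},{"slide": [0,0,0.002],"roll": 0},{"slide": [0,0,0.002],"roll": 0}])

```text
t: 21.2
eef_pos: [525.2, 160.4, 22.2]
tcp_rot: [-3.141, -0.0, 1.646]
ft_force: [-8.7, -1.3, 12.5]
opening: 0.125
grip_force: 30.0
```

Request:
step_arm(increments=[{"slide": [0,0,0.0005],"roll": 0},{"slide": [0,0,0.001],"roll": 0},{"slide": [0,0,0.001],"roll": 0}])

```text
t: 21.58
eef_pos: [525.2, 160.4, 22.1]
tcp_rot: [-3.141, -0.0, 1.646]
ft_force: [-12.4, -2.2, 25.1]
opening: 0.125
grip_force: 30.0
```

```bash
python3 look3.py 9
```

```text
21.57 [525.2 160.4  22.1] [-3.1 -0.   1.6] [-12.4  -2.2  25.1] [-0.4  2.2 -0.1] 30.003613829612732
wrist block 6846 z [63.2 64.7 65.7] size [25.9 60.2] 3.65 corners in stage [ 84.6  49.8  84.  -10.4 109.9 -10.6 110.5  49.6]
wrist flap 9248 z [55.8 56.9 59.4] size [46.4 63.5] 2.43 corners in stage [ 41.2  50.8  39.2 -12.7  85.6 -14.1  87.5  49.4]
wrist plate 9134 z [48.8 50.  51.5] size [73.8 39.3] 4.44 corners in stage [-34.9  39.7 -34.8   0.4  39.    0.7  38.9  40. ]
scene block 424 z [62.6 64.2 65.3] size [ 26.4 100. ] 3.9 corners in stage [ 87.   47.6  86.4 -52.4 112.9 -52.5 113.4  47.5]
scene flap 565 z [55.2 56.6 60.2] size [40.  91.4] 3.01 corners in stage [ 41.3  44.8  39.4 -46.5  79.4 -47.4  81.3  44. ]
scene plate 235 z [48.3 49.7 51.3] size [59.8 54.7] 4.42 corners in stage [-31.4  13.  -31.2 -41.7  28.6 -41.4  28.4  13.3]
```

View pics/wrist9.png

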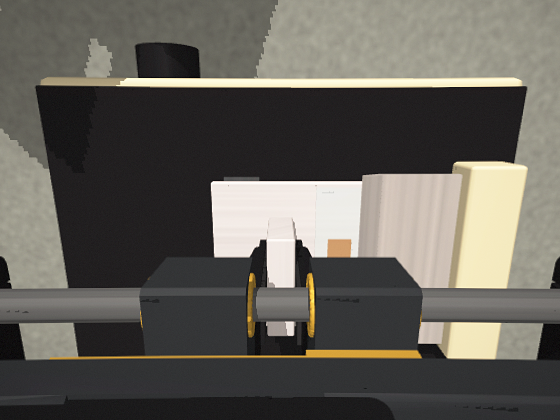

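The carrier is home: rear at stage x = −35, side edge at +40, and top at z 50, so it lies flat on the stage. The flap is unmoved (lip at 362,260). It is still held pressed with about 25 N, so I'm handing it in.

```bash
python3 -c "
from cell import env
print(env.job_done())"
```

```text
the job is handed in; nothing more can be done
None
```

The carrier is under the flap against the hinge block, centred and square, pressed flat on the stage at about 25 N and still gripped; the flap stayed down and the job is handed in at 21.6 s (the first two grasp attempts missed because the real fingertips sat about 33 mm above the reported tool height, but nothing was disturbed).

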